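Close the bird carrier's roof port

TASK

Close the round port in the roof of the bird carrier: slide the loose vent disk along the roof, without lifting it off, until it drops flat into the port, then lay the lock ring over it with its two ears in the gaps between the two catches and turn it clockwise (seen from above) as far as it will go, so that both ears are held under the catches. Let go, and leave the other things on the table where they are.

Things in the scene. Friction and masses are not known exactly. Their poses are not given: they have to be found in the camera images.
- carrier: Fixed plastic bird carrier, a box 220 (its x) by 340 (its y) by 130 mm high, lid latched shut. Origin: centre of its underside; z up. Its flat grey roof is at 130 mm and carries the port toward its -y end; only the two catches stand up from the roof.
- port (a point): Centre of the round port, level with the roof surface, at (0, -75, 130) mm in the carrier's frame, same axes. A round seat 96 mm across and 5.5 mm deep with a ledge and three bars along y as its floor. Two white catches stand on its +x and -x sides; the disk can slide in between them from +y. Lay the ring on with its bar 60 to 140 deg anticlockwise of the port's x; turned to the stops, the bar lies along x.
- catch_a (a point): Middle of the catch on the port's +x side, 66 mm from the port's centre, at roof level; axes as the port's. A white hook overhanging the roof, 56 to 76 mm from the port's centre, 13.5 mm high at most, from -18 to +44 deg (anticlockwise from the port's +x). Open at the anticlockwise end (8 mm under it), sloping to 6.5 mm at the stop that closes the clockwise end; open inside out to 68 mm from the centre.
- catch_b (a point): Middle of the other catch, on the port's -x side: the same as catch_a turned half a turn about the port's centre (162 to 224 deg). The gaps for the ring's ears are between the two, around the port's +y and -y directions.
- vent_disk: Loose white plastic disk with small dark holes, 92 mm in diameter, 5 mm thick, about 45 g, the same on both faces. Lies flat on the roof toward the carrier's +y end. Origin: centre of its underside. Seated, its top is 0.5 mm below the roof surface.
- lock_ring: Loose grey lock ring, 90 g, on the table beside the carrier. Origin: centre of its underside, z up. Annulus 74 mm inside, 106 mm outside, 6 mm thick; two opposite ears along its x, 26 mm wide, 5 mm thick, reaching 64 mm from the centre; above, a turning bar along its x, 98 mm long, 14 mm wide, 20 to 38 mm above the underside, a post at each end, open below. Same after half a turn.
- bowl: Yellow bowl, 110 mm across, 45 mm high, on the table on the other side of the carrier from the ring. Leave alone. Origin: centre of its underside.
- cuttle_frame: Grey frame with a cuttlebone, 70 by 150 by 14 mm, flat on the table. Leave alone. Origin: centre of its underside.
- perch: Swing perch lying flat: wooden rod 130 mm long with a steel wire bow reaching 130 mm to its +x side, 14 mm high. Leave alone. Origin: under the middle of the rod.
- feeder_clip: Bent steel feeder clip, 50 by 90 by 43 mm. Leave alone. Origin: centre of its underside.
There are look-alikes about, which are no part of the job. There is more than one size of the vent_disk; the job needs the middle-sized.

How it is judged (in metres and radians):
On the way, in this order (a step that is already met when the one before it is completed fails the run):
1. the vent disk lies flat in the port, with the ring not yet over it (z of vent_disk in the frame of port below -0.004 m and horizontal distance between vent_disk and port below 0.005 m and angle between the z axis of vent_disk and the z axis of port, either way round below 0.04 rad and horizontal distance between lock_ring and port above 0.08 m), for 0.2 s.
2. the ring lies flat on the roof over the seated disk (z of vent_disk in the frame of port below -0.004 m and horizontal distance between vent_disk and port below 0.005 m and angle between the z axis of vent_disk and the z axis of port, either way round below 0.04 rad and z of lock_ring in the frame of port between -0.003 and 0.0025 m and horizontal distance between lock_ring and port below 0.007 m and angle between lock_ring's own z axis and vertical below 0.05 rad), for 0.2 s.
At the end, for the whole second after the job is handed in: Disk flat (0.04 rad) in the port, underside 4 mm or more below the roof, centred within 5 mm; ring flat (0.05 rad) on the roof within 2.5 mm, centred within 7 mm, bar within 0.2 rad of the port's x axis (ears under the catches); ring released and at rest (all of step 2 and angle between the x axis of lock_ring and the x axis of port, either way round below 0.2 rad and contact force between the fingers and lock_ring below 0.05 N and linear speed of lock_ring below 0.02 m/s); the robot touches nothing.
It fails at once if the vent disk is lifted more than 20 mm off the roof (z of vent_disk in the frame of port above 0.02 m).
It fails at once if another thing on the table is moved by more than 30 mm (distance of any of bowl, cuttle_frame, perch, feeder_clip from where it was at the start of the episode above 0.03 m).
It also fails if it takes over 64 s, if anything falls off the work surface, if the arm or the gripper's body presses on something with over 40 N, if the wrist force passes 120 N, or if a joint passes its speed limit or range.

ROBOT

A 6-joint arm with a two-finger parallel gripper is mounted at the origin on the work surface. World frame = base frame: x ahead of the robot, y to its left, z up, the work surface at z = 0. Lengths are in mm, angles in degrees, forces in N, time in s.
With the tool pointing down it reaches from about 350 to 725 mm from the base axis. Payload 6 kg.
Tool frame: the origin (TCP) lies on the mounting face of the last link; the fingertips stand 173 mm ahead of it and the grasp point (between the pads) lies 155 mm ahead of it; z points along the fingers, y is the line along which they close (so a half turn about z gives the same grasp; the last joint's range is limited). The gripper opens to 85 mm and grips with 20 to 120 N. Pads are 22 mm wide; open, the fingers measure 114 mm over their backs; the gripper's body (76 mm by 85 mm) begins 54 mm behind the grasp point. The pads swing forward as they close: fully open they stand 13 mm farther back than shut.
Start: joints at [83.348, 2.303, 4.859, 0, -92.561, -19.12], TCP at [260.845, 540.327, 404.661] pointing down, gripper open.
Joint ranges: [-146.85, 146.85], [-73.84, 115.35], [-62.03, 85.46], [-188.31, 113.3], [-161.28, -10.13], [-171.36, 171.36]. Speed limits (degrees/s): [147.25, 147.25, 172.46, 180, 180, 180].

INTERFACE

Orientations are given as [roll, pitch, yaw] about the fixed x, y, z axes, in that order (R = Rz(yaw) Ry(pitch) Rx(roll)).
In Python, from station import env gives the robot as it stands.
- The arm moves only by the shell command python3 -m handwheel 'ROWS' [FORCE]. ROWS is text: rows parted by semicolons, each of 7 numbers parted by spaces: the turn, a rotation vector about the tool's x, y, z in units of 6 degrees (1.0 is 6 degrees), then the shift along the tool's x, y, z in units of 25 mm (1.0 is 25 mm), then the closure in counts, from 0 (fully open) to 255 (shut). A call has 1 to 12 rows; each row shifts and turns the commanded pose from where the row before left it, along the tool's axes as they then stand; what a row does not reach is not made up. A row lasts 1/8 s, in which the tool goes at most 62.5 mm and 10.7 degrees, less where a joint would pass 70% of its speed; a pose out of reach is approached as far as the arm can. A call is refused whole if a number of a shift passes 1 or a number of a turn 1, either way. A call with a gripper value outside its range is refused whole. The fingers move at their own pace and stop on an object; FORCE is the grip in N (left out, the last holds). Time passes only in rows, so rows that do not move let the fingers close. It gives the time, the measured TCP pose, the force, the opening and the grip force at its end, in the units of the state.
- env.state(): the state, without advancing time (a new reading comes with each control period).
- env.capture(name): name is "side" or "top" or "wrist"; returns a dict with "frame" (400x640x3 uint8, red, green, blue), "fovy" (degrees; the focal length in pixels is half the picture's height over the tangent of half this angle, whatever the lens; pixels are square), "cx", "cy" (the principal point, pixels), "D" ([k1, k2, p1, p2, k3] as OpenCV has them; the pictures are not rectified), "cam_to_world" (4x4, takes a point from camera to world coordinates). Camera axes: x right, y down, z forward; pixel columns grow to the right and rows downward; lengths in mm; the calibration is good to about 2 mm. A picture is of the moment at which its call begins. There is no depth.
- env.finish_job(): hands the job in; it is judged then, once.
The state is a dict: "time": time; "joints": joint angles; "dq": joint speeds; "joint_efforts": joint torques, N m; "tool_pos": TCP position; "ee_rot": TCP orientation; "wrist_force": force on the tool from outside, world axes, zero at the start; "wrist_torque": the same for the moment, N m; "gripper_width": finger opening in mm; "gripper_force": force on a finger pad.
Only numpy, scipy, OpenCV 4.12 (cv2) and the standard library are available. Lean on these libraries where they do the work, as an engineer would, in place of code of your own. Each camera call takes 0.05 s, during which the arm holds its last target. There are 200 camera calls.

## Working session

There is one attempt and no reset: what is moved stays moved. The work goes in short steps, Python scripts to look and compute and a shell command to move; the robot and the scene stay as the last step left them, time stands still between calls to the robot, and variables do not carry over. Pictures are saved under pics/ and viewed, at most 14 in all, crops included, and the job is handed in when it is done.

```bash
ls; mkdir -p pics; cat > h.py <<'E'
import numpy as np, cv2
from scipy.spatial.transform import Rotation as R
from station import env
def cap(n):
    c=env.capture(n); f=200/np.tan(np.radians(c["fovy"])/2)
    c["K"]=np.array([[f,0,c["cx"]],[0,f,c["cy"]],[0,0,1.]]); c["T"]=np.array(c["cam_to_world"]); c["D"]=np.array(c["D"],float); return c
def ray(c,px,z):
    p=cv2.undistortPoints(np.array(px,float).reshape(-1,1,2),c["K"],c["D"]).reshape(-1,2)
    d=np.c_[p,np.ones(len(p))]@c["T"][:3,:3].T; o=c["T"][:3,3]
    return o+d*((z-o[2])/d[:,2])[:,None]
def proj(c,P):
    q=(np.array(P,float).reshape(-1,3)-c["T"][:3,3])@c["T"][:3,:3]
    return cv2.projectPoints(q,np.zeros(3),np.zeros(3),c["K"],c["D"])[0].reshape(-1,2)
def save(c,name): cv2.imwrite("pics/"+name,c["frame"][:,:,::-1])
E
python3 - <<'E'
from h import *
for n in("top","side","wrist"):
    c=cap(n); save(c,n+"0.png"); print(n,c["T"].round(2).tolist(),c["fovy"],c["D"])
s=env.state();print(s)
a=[cv2.imread(f"pics/{n}0.png") for n in("top","side")]
E
```

```text
pics
top [[-0.01, -1.0, 0.07, 432.67], [-1.0, 0.01, -0.0, 23.84], [-0.0, -0.07, -1.0, 1454.99], [0.0, 0.0, 0.0, 1.0]] 51.39880801371724 [-0.10602796  0.          0.          0.          0.        ]
side [[0.84, -0.38, 0.4, -5.97], [-0.55, -0.55, 0.63, -809.82], [-0.02, -0.75, -0.66, 1025.2], [0.0, 0.0, 0.0, 1.0]] 42.32274872428684 [-0.1188258  0.         0.         0.         0.       ]
wrist [[-0.43, -0.87, -0.24, 321.99], [-0.9, 0.42, 0.11, 510.7], [0.0, 0.26, -0.96, 372.08], [0.0, 0.0, 0.0, 1.0]] 66.456090213288 [0.01374557 0.         0.         0.         0.        ]
{'time': 0.15, 'joints': array([ 8.33480087e+01,  2.33357271e+00,  4.81507063e+00, -2.03571087e-02,
       -9.25634446e+01, -1.91202096e+01]), 'dq': array([-0.03617609, -0.05753602,  0.15252654,  0.0310417 ,  0.01086004,
        0.01231809]), 'joint_efforts': array([-2.56967171e-03, -3.68612516e+01,  3.47689998e+01,  6.93611205e+00,
       -4.38183721e-03,  3.73155160e-06]), 'tool_pos': array([260.78728686, 540.34916937, 403.87264293]), 'ee_rot': array([ 1.79915912e+02, -7.62562434e-03, -2.57712994e+01]), 'wrist_force': array([0.02986255, 0.56080557, 0.22173991]), 'wrist_torque': array([-0.02856816, -0.0505816 ,  0.0183813 ]), 'gripper_force': 0.0, 'gripper_width': 85.4132698390071}
```

View pics/top0.png

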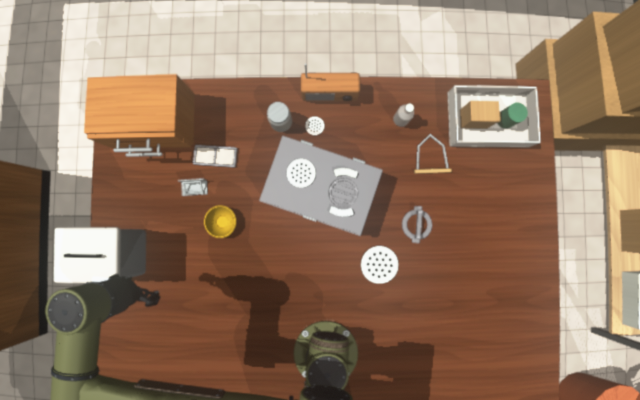

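View pics/side0.png

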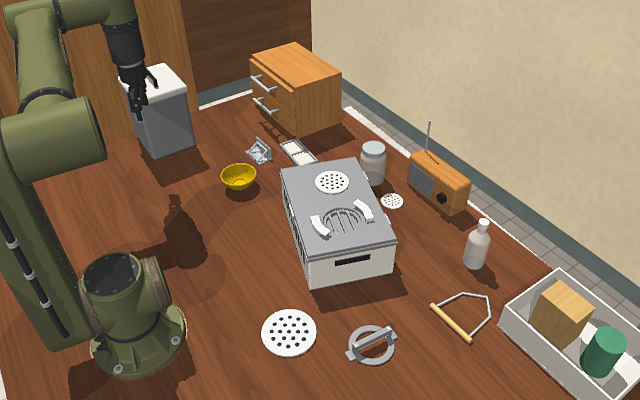

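Top view, vent-disk candidates: a disk on the roof at (301,173), a small one on the table at (315,126) and a big one on the table at (380,265). The port is at (344,191), with white catches at (346,173) and (342,211). The ring is at (417,224) with its bar near-vertical in the picture; the only similar shape is the port rim. The disk on the roof fits the description. I'll measure all of these next and check the choice in a crop.

```bash
cat > m.py <<'E'
from h import *
def blobs(c,lo,hi,amin=20):
    hsv=cv2.cvtColor(c["frame"],cv2.COLOR_RGB2HSV)
    m=cv2.inRange(hsv,lo,hi); cs,_=cv2.findContours(m,cv2.RETR_EXTERNAL,cv2.CHAIN_APPROX_NONE)
    return [k.reshape(-1,2) for k in cs if cv2.contourArea(k)>amin]
E
python3 - <<'E'
from m import *
c=cap("top"); print(c["frame"][173,290:312].mean(0),c["frame"][150,330],c["frame"][224,405],c["frame"][224,405:432].tolist()[::3])
for k in blobs(c,(0,0,215),(180,40,255)):
    m=cv2.minAreaRect(k); 
    if not(100<m[0][0]<500 and 100<m[0][1]<300): continue
    for z in(0,135,142):
        P=ray(c,k,z); (x,y),r=cv2.minEnclosingCircle(P[:,:2].astype(np.float32)); print(np.round(m[0]),cv2.contourArea(k),"z",z,"ctr",round(x,1),round(y,1),"D",round(2*r,1))
f=c["frame"][120:290,250:450]; cv2.imwrite("pics/crop1.png",cv2.resize(f,None,fx=4,fy=3.5,interpolation=cv2.INTER_CUBIC)[:,:,::-1])
E
```

```text
[223.59090909 226.68181818 223.72727273] [117  85  72] [165 162 162] [[165, 162, 162], [118, 78, 59], [113, 73, 54], [119, 76, 56], [147, 142, 141], [161, 157, 157], [88, 59, 44], [122, 90, 76], [167, 164, 164]]
[379. 264.] 1013.0 z 0 ctr 302.2 -189.6 D 128.6
[379. 264.] 1013.0 z 135 ctr 314.3 -169.8 D 116.7
[379. 264.] 1013.0 z 142 ctr 314.9 -168.8 D 116.1
[341. 212.] 122.0 z 0 ctr 487.8 -58.0 D 79.0
[341. 212.] 122.0 z 135 ctr 482.7 -50.4 D 71.7
[341. 212.] 122.0 z 142 ctr 482.4 -50.0 D 71.3
[196. 188.] 33.0 z 0 ctr 576.5 456.9 D 34.5
[196. 188.] 33.0 z 135 ctr 563.1 416.7 D 31.3
[196. 188.] 33.0 z 142 ctr 562.4 414.6 D 31.2
[345. 172.] 124.5 z 0 ctr 625.3 -73.7 D 79.6
[345. 172.] 124.5 z 135 ctr 607.4 -64.7 D 72.2
[345. 172.] 124.5 z 142 ctr 606.5 -64.2 D 71.8
[300. 173.] 610.5 z 0 ctr 626.0 83.4 D 102.4
[300. 173.] 610.5 z 135 ctr 608.0 77.9 D 92.9
[300. 173.] 610.5 z 142 ctr 607.1 77.6 D 92.4
[204. 156.] 167.0 z 0 ctr 688.3 425.7 D 70.5
[204. 156.] 167.0 z 135 ctr 664.5 388.4 D 64.0
[204. 156.] 167.0 z 142 ctr 663.3 386.4 D 63.6
[224. 156.] 209.0 z 0 ctr 688.2 353.9 D 74.0
[224. 156.] 209.0 z 135 ctr 664.5 323.3 D 67.1
[224. 156.] 209.0 z 142 ctr 663.3 321.7 D 66.8
[496. 135.] 647.5 z 0 ctr 743.8 -624.7 D 254.2
[496. 135.] 647.5 z 135 ctr 714.9 -564.5 D 230.6
[496. 135.] 647.5 z 142 ctr 713.4 -561.4 D 229.4
[316. 126.] 195.5 z 0 ctr 796.1 33.2 D 64.8
[316. 126.] 195.5 z 135 ctr 762.4 32.4 D 58.8
[316. 126.] 195.5 z 142 ctr 760.6 32.3 D 58.5
[409. 107.] 35.5 z 0 ctr 861.0 -309.4 D 27.8
[409. 107.] 35.5 z 135 ctr 821.3 -278.5 D 25.2
[409. 107.] 35.5 z 142 ctr 819.2 -276.9 D 25.0
[494. 102.] 391.5 z 0 ctr 882.4 -624.6 D 249.7
[494. 102.] 391.5 z 135 ctr 840.7 -564.5 D 226.5
[494. 102.] 391.5 z 142 ctr 838.6 -561.3 D 225.3
```

View pics/crop1.png

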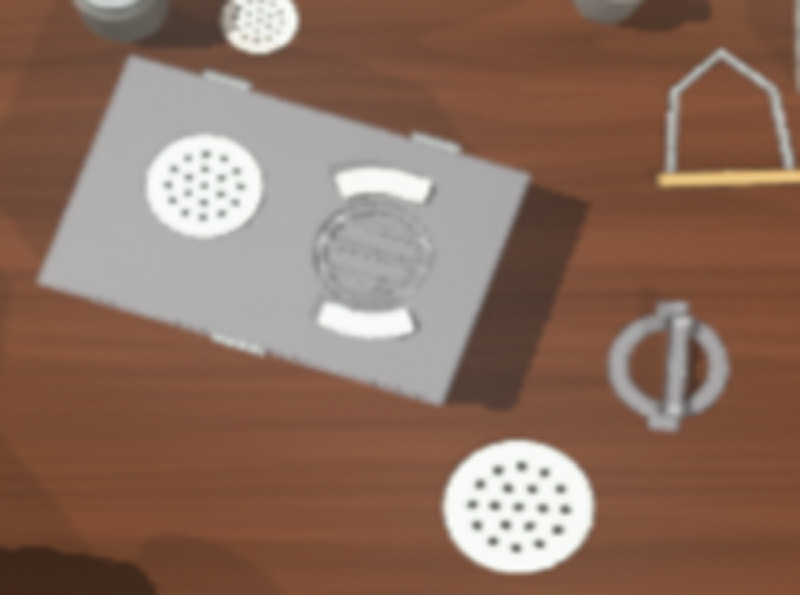

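The crop confirms it: the roof disk has a diameter of 92.9 mm at roof height, so it is the middle size. The big one measures 129 mm and the small one 65 mm, both on the table. The disk sits at (608,78) and the port near (544.6,-57.3). I'll turn the tool first, then get the carrier yaw.

```bash
python3 -m handwheel '0 0 1 0 0 0 150;0 0 1 0 0 0 150;0 0 1 0 0 0 150;0 0 1 0 0 0 150;0 0 1 0 0 0 150;0 0 1 0 0 0 150;0 0 1 0 0 0 150;0 0 1 0 0 0 150;0 0 1 0 0 0 150;0 0 1 0 0 0 150;0 0 1 0 0 0 150;0 0 1 0 0 0 150'
python3 -m handwheel '0 0 1 0 0 0 150;0 0 0.9 0 0 0 150'
cat > go.py <<'E'
import sys; from h import *
def shift(tgt,yaw=None):
    s=env.state(); M=R.from_euler("xyz",s["ee_rot"],degrees=True)
    d=M.inv().apply(np.array(tgt)-s["tool_pos"])/25
    print("t",round(s["time"],2),"pos",s["tool_pos"].round(1),"rot",s["ee_rot"].round(2),"w",round(s["gripper_width"],1),"tool units",d.round(2))
E
python3 - <<'E'
from m import *; from go import shift
c=cap("top")
roof=[k for k in blobs(c,(0,0,135),(180,25,205),3000)]
for k in roof:
    P=ray(c,cv2.convexHull(k).reshape(-1,2),130)[:,:2].astype(np.float32); r=cv2.minAreaRect(P); print(r, cv2.contourArea(k))
print(env.state()["joints"].round(1))
shift([633,149,340])
E
```

```text
time: 1.7
tool_pos: [260.8, 540.3, 404.4]
ee_rot: [180.0, -0.0, -98.0]
wrist_force: [-0.4, -0.0, -0.1]
gripper_width: 35.7
gripper_force: 0.0
time: 1.95
tool_pos: [260.8, 540.3, 404.3]
ee_rot: [-180.0, -0.0, -109.4]
wrist_force: [0.4, 0.5, -0.2]
gripper_width: 34.9
gripper_force: 0.0
((570.7542114257812, 12.913131713867188), (340.8266296386719, 233.6139678955078), 70.2790756225586) 7197.0
[  83.3    2.3    4.8   -0.   -92.6 -102.9]
t 2.0 pos [260.8 540.3 404.4] rot [ 1.8000e+02 -4.0000e-02 -1.0956e+02] w 35.1 tool units [  9.76 -19.27   2.58]
```

```bash
python3 -m handwheel '0 0 0 0.5 -1 0.1 150;0 0 0 0.5 -1 0.1 150;0 0 0 0.5 -1 0.1 150;0 0 0 0.5 -1 0.1 150;0 0 0 0.5 -1 0.1 150;0 0 0 0.5 -1 0.1 150;0 0 0 0.5 -1 0.1 150;0 0 0 0.5 -1 0.1 150;0 0 0 0.5 -1 0.1 150;0 0 0 0.5 -1 0.1 150'
python3 -m handwheel '0 0 0 0.5 -1 0.1 150;0 0 0 0.5 -1 0.1 150;0 0 0 0.5 -1 0.1 150;0 0 0 0.5 -1 0.1 150;0 0 0 0.5 -1 0.1 150;0 0 0 0.5 -1 0.1 150;0 0 0 0.5 -1 0.1 150;0 0 0 0.5 -1 0.1 150;0 0 0 0.3 -0.5 0.1 150;0 0 0 0 -0.3 0 150;0 0 0 0 0 0 150'
python3 - <<'E'
from m import *; from go import shift
c=cap("wrist"); save(c,"w1.png"); shift([633,149,340])
for k in blobs(c,(0,0,205),(180,40,255),300):
    for z in (135,143.5):
        P=ray(c,k,z); (x,y),r=cv2.minEnclosingCircle(P[:,:2].astype(np.float32)); print(k.mean(0).round(),cv2.contourArea(k),z,round(x,1),round(y,1),round(2*r,1))
E
```

```text
time: 3.25
tool_pos: [456.5, 339.4, 379.5]
ee_rot: [180.0, -0.0, -109.1]
wrist_force: [0.9, -0.3, 0.2]
gripper_width: 35.1
gripper_force: 0.0
time: 4.62
tool_pos: [628.5, 166.7, 357.0]
ee_rot: [180.0, -0.0, -109.2]
wrist_force: [0.6, -0.5, 0.0]
gripper_width: 34.9
gripper_force: 0.0
t 4.67 pos [628.3 166.9 357.3] rot [ 180.      0.   -109.13] w 35.2 tool units [ 0.62 -0.41  0.69]
[323. 322.] 998.0 135 654.1 242.6 37.1
[323. 322.] 998.0 143.5 652.0 236.4 35.5
[ 80. 272.] 5894.0 135 797.7 149.4 63.0
[ 80. 272.] 5894.0 143.5 789.3 147.4 60.2
[146. 109.] 3980.5 135 713.8 63.8 51.0
[146. 109.] 3980.5 143.5 709.1 65.5 48.7
[301. 142.] 44471.5 135 610.6 139.2 211.4
[301. 142.] 44471.5 143.5 610.5 137.6 201.9
```

View pics/w1.png

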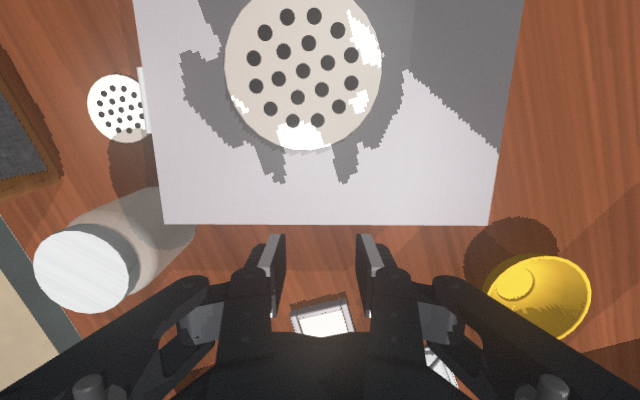

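Wrist view: the disk is centred near (303,65) with its left edge at (225,65), right edge at (382,65) and near edge at (303,150). The roof's +y edge runs from (163,223) to (491,226), and the fingertips are at (273,237) and (369,237).

```bash
python3 - <<'E'
from m import *
c=cap("wrist")
A=ray(c,[(163,223),(491,226)],130); e=A[1]-A[0]; print("edge",A.round(1).tolist(),np.hypot(*e[:2]).round(1),"carrier yaw",np.degrees(np.arctan2(-e[1],-e[0])).round(2))
B=ray(c,[(225,65),(382,65),(303,150)],135)[:,:2]; 
M=np.c_[2*B,np.ones(3)]; s=np.linalg.solve(M,(B**2).sum(1)); print("disk",s[:2].round(1),"r",np.sqrt(s[2]+s[0]**2+s[1]**2).round(1))
t=np.radians(-19.7); X=np.array([np.cos(t),np.sin(t)]);Y=np.array([-X[1],X[0]])
p=np.array([545.,-57.5]); m=A.mean(0)[:2]-p; print("edge mid in port frame",m@X,m@Y,"disk in port",(s[:2]-p)@X,(s[:2]-p)@Y)
E
```

```text
edge [[731.7, 135.9, 130.0], [522.4, 210.7, 130.0]] 222.3 carrier yaw -19.66
disk [609.1  77.7] r 45.4
edge mid in port frame -0.5688028297056634 244.95002300036 disk in port 14.750801503081917 148.83400537563844
```

```bash
python3 -m handwheel '0 0 0.09 0.9 -0.47 0 150;0 0 0 0 0 1 150;0 0 0 0 0 0.8 150;0 0 0 0 0 0 150'
python3 -m handwheel '0 0 0 0 0 0.05 150;0 0 0 0 0 0.05 150;0 0 0 0 0 0.05 150'; python3 -m handwheel '0 0 0 0 0 0.05 150;0 0 0 0 0 0.05 150';python3 - <<'E'
from m import *; from go import shift
shift([631.9,141.8,300])
E
```

```text
time: 5.22
tool_pos: [631.5, 141.7, 309.9]
ee_rot: [179.8, -0.2, -109.7]
wrist_force: [-0.1, 0.3, 0.8]
gripper_width: 35.5
gripper_force: 0.0
time: 5.6
tool_pos: [632.2, 141.3, 309.0]
ee_rot: [-180.0, 0.0, -109.7]
wrist_force: [-0.3, 0.3, -0.4]
gripper_width: 35.4
gripper_force: 0.0
time: 5.85
tool_pos: [632.2, 141.2, 305.9]
ee_rot: [-180.0, -0.0, -109.7]
wrist_force: [-0.7, 0.5, -0.3]
gripper_width: 35.5
gripper_force: 0.0
t 5.85 pos [632.2 141.2 305.9] rot [-180.     -0.   -109.71] w 35.5 tool units [-0.02  0.02  0.24]
```

```bash
for i in 1; do python3 -m handwheel '0 0 0 0 0 0.05 150;0 0 0 0 0 0 150' ; python3 -m handwheel '0 0 0 0 0 0.05 150;0 0 0 0 0 0 150'; python3 -m handwheel '0 0 0 0 0 0.05 150;0 0 0 0 0 0 150'; done | grep -E "pos|force"
```

```text
tool_pos: [632.1, 141.2, 304.5]
wrist_force: [-0.1, -0.2, 0.9]
gripper_force: 0.0
tool_pos: [632.1, 141.3, 303.3]
wrist_force: [0.3, 0.2, -0.5]
gripper_force: 0.0
tool_pos: [632.2, 141.2, 302.7]
wrist_force: [-0.6, 0.5, 1.6]
gripper_force: 1.1
```

```bash
python3 -m handwheel '0 0 0 0 0 -0.09 150;0 0 0 0.3 0 0 150;0 0 0 0.3 0 0 150;0 0 0 0.37 0.08 0 150;0 0 0 0.37 0.08 0 150;0 0 0 0.37 0.08 0 150;0 0 0 0.37 0.08 0 150;0 0 0 0.37 0.08 0 150;0 0 0 0.37 0.08 0 150;0 0 0 0.37 0.08 0 150;0 0 0 0.37 0.07 0 150'
python3 -m handwheel '0 0 0 0.2 0 0 150;0 0 0 0 0 0 150' | grep -E "pos|force"
cat > rel.py <<'E'
from m import *
t=np.radians(-19.67); X=np.array([np.cos(t),np.sin(t)]);Y=np.array([-X[1],X[0]]); p=np.array([545.,-57.5])
def rel(q): q=np.array(q)[...,:2]-p; return np.c_[q@X,q@Y].round(1)
E
python3 - <<'E'
from rel import *
s=env.state(); print(s["tool_pos"].round(1),rel(s["tool_pos"]))
c=cap("top")
for k in blobs(c,(0,0,200),(180,40,255),300):
    P=ray(c,k,135); (x,y),r=cv2.minEnclosingCircle(P[:,:2].astype(np.float32)); print(k.mean(0).round(),rel([x,y]),2*r)
c=cap("wrist"); save(c,"w2.png")
E
```

```text
time: 7.98
tool_pos: [587.0, 62.2, 304.5]
ee_rot: [-180.0, -0.0, -109.7]
wrist_force: [0.4, -0.1, -0.7]
gripper_width: 35.2
gripper_force: 0.1
tool_pos: [585.5, 57.8, 304.6]
wrist_force: [0.9, 0.5, -1.1]
gripper_force: 0.0
[585.5  57.8 304.6] [[ -0.6 122.2]]
[ 77. 375.] [[-855.2  629.6]] 188.2140350341797
[386. 260.] [[-173.6 -187.3]] 113.98017883300781
[ 85. 255.] [[-473.7  729.5]] 279.7825012207031
[584. 270.] [[  50.7 -876.6]] 766.5831909179688
[493. 100.] [[ 450.8 -378.2]] 229.78125
[496. 115.] [[ 416.  -400.5]] 338.4169921875
[273.  54.] [[371.  208.6]] 1889.4208984375
[ 3. 55.] [[  59.5 1321.1]] 457.2777099609375
```

View pics/w2.png

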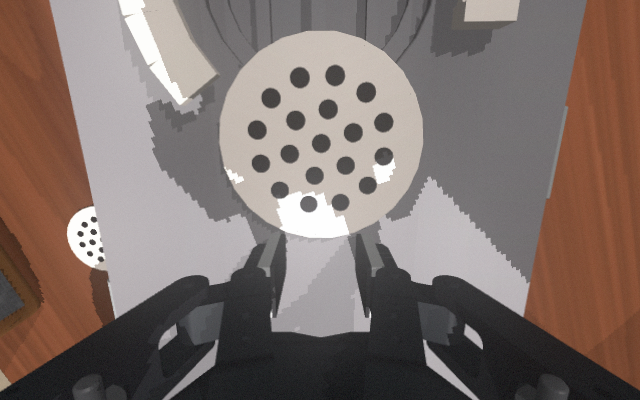

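The disk is centred near (321,134), with edges at (219,134) and (423,134), and sits against both fingertips. The end of catch_a is on the left with its corner at (216,73), and the port's rings are straight ahead.

```bash
python3 - <<'E'
from rel import *
c=cap("wrist")
B=ray(c,[(220,134),(423,134),(322,238),(322,30)],135); print(rel(B)); print("catch corner",rel(ray(c,[(216,73),(185,104)],143.5)))
E
```

```text
[[ 4.510e+01  6.430e+01]
 [-4.460e+01  6.430e+01]
 [-0.000e+00  1.138e+02]
 [ 1.000e-01  2.300e+01]]
catch corner [[41.8 40.3]
 [55.4 51.9]]
```

```bash
python3 -m handwheel '0 0 0 0.4 0 0 150;0 0 0 0.4 0 0 150;0 0 0 0.4 0 0 150;0 0 0 0.4 0 0 150;0 0 0 0.3 0 0 150;0 0 0 0.3 0 0 150;0 0 0 0.2 0 0 150;0 0 0 0.1 0 0 150;0 0 0 0.1 0 0 150;0 0 0 0.1 0 0 150' | grep -E "pos|force"
python3 -m handwheel '0 0 0 0.05 0 0 150;0 0 0 0 0 0 150' | grep -E "pos|force"
python3 - <<'E'
from rel import *
s=env.state(); print(rel(s["tool_pos"]))
c=cap("wrist"); save(c,"w3.png")
E
```

```text
tool_pos: [562.8, -5.5, 304.4]
wrist_force: [-0.7, 0.5, -0.2]
gripper_force: 0.1
tool_pos: [562.4, -6.7, 304.5]
wrist_force: [-0.6, 0.1, 0.1]
gripper_force: 0.0
[[-0.7 53.7]]
```

View pics/w3.png

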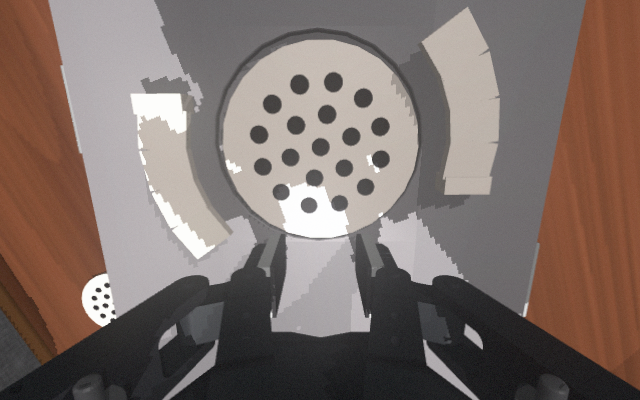

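The disk now fills the seat: its edges are at (223,137), (418,137), (320,40) and (320,239), with an even dark rim. Its apparent size fell by 4%, which matches a 5.5 mm drop, so it is seated flat. I'll verify that numerically, then get the ring.

```bash
python3 -m handwheel '0 0 0 -0.2 0 0 150;0 0 0 -0.2 0 -0.5 150;0 0 0 0 0 -1 150;0 0 0 0 0 -1 150;0 0 0 0 0 -1 0;0 0 0 0 0 0 0' | grep -E "pos|force"
python3 - <<'E'
from rel import *; from go import shift
c=cap("wrist"); save(c,"w4.png")
t=cap("top")
for k in blobs(t,(0,0,130),(180,25,255),100):
    m=k.mean(0)
    if 385<m[0]<450 and 190<m[1]<250:
        P=ray(t,k,6)[:,:2]; r=cv2.minAreaRect(P.astype(np.float32)); print("ring",r, P.mean(0))
shift([430,-260,300]); print(env.state()["joints"].round(1))
E
```

```text
tool_pos: [566.1, 3.0, 395.5]
wrist_force: [0.7, 0.2, -0.2]
gripper_force: 0.0
ring ((424.54254150390625, -302.191162109375), (63.709571838378906, 90.98445129394531), 88.7485122680664) [ 421.68204607 -310.91641051]
t 10.78 pos [565.8   3.1 392.2] rot [-1.7998e+02  3.0000e-02 -1.0970e+02] w 83.3 tool units [11.74  1.57  3.68]
[ 20.6  -3.   -1.7  -0.  -91.3 -40.3]
```

View pics/w4.png

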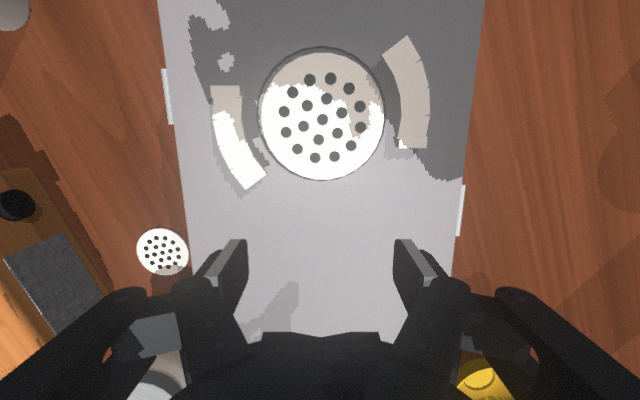

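Seen from higher up, the disk sits flush in the seat. The seat rim runs (258,115), (386,115), (321,46), (321,181). Now I'll rotate to the ring's yaw (bar roughly along world x).

```bash
python3 -m handwheel '0 0 1 0 0 0 0;0 0 1 0 0 0 0;0 0 1 0 0 0 0;0 0 1 0 0 0 0;0 0 1 0 0 0 0;0 0 1 0 0 0 0;0 0 1 0 0 0 0;0 0 1 0 0 0 0;0 0 1 0 0 0 0;0 0 1 0 0 0 0;0 0 1 0 0 0 0;0 0 1 0 0 0 0' | grep -E "pos|rot"
python3 - <<'E'
from rel import *; from go import shift
shift([425,-300,310])
E
```

```text
tool_pos: [565.7, 2.9, 390.9]
ee_rot: [-180.0, -0.1, 178.1]
t 12.28 pos [565.7   2.9 390.9] rot [-1.7997e+02 -1.0000e-01  1.7809e+02] w 85.7 tool units [  5.22 -12.3    3.25]
```

```bash
python3 -m handwheel '0 0 0.2 0.4 -1 0.2 0;0 0 0 0.4 -1 0.2 0;0 0 0 0.4 -1 0.2 0;0 0 0 0.4 -1 0.3 0;0 0 0 0.4 -1 0.3 0;0 0 0 0.4 -1 0.3 0;0 0 0 0.4 -1 0.3 0;0 0 0 0.4 -1 0.3 0;0 0 0 0.5 -1 0.3 0;0 0 0 0.5 -1 0.3 0;0 0 0 0.5 -1 0.3 0;0 0 0 0.5 -1 0.2 0' | grep -E "pos|rot"
python3 -m handwheel '0 0 0 0 -0.3 0 0;0 0 0 0 0 0 0' | grep -E "pos|rot"
python3 - <<'E'
from rel import *
c=cap("wrist"); save(c,"w5.png")
E
```

```text
tool_pos: [419.7, -291.6, 310.8]
ee_rot: [180.0, -0.1, 177.1]
tool_pos: [420.5, -298.4, 311.7]
ee_rot: [180.0, -0.0, 177.0]
```

View pics/w5.png

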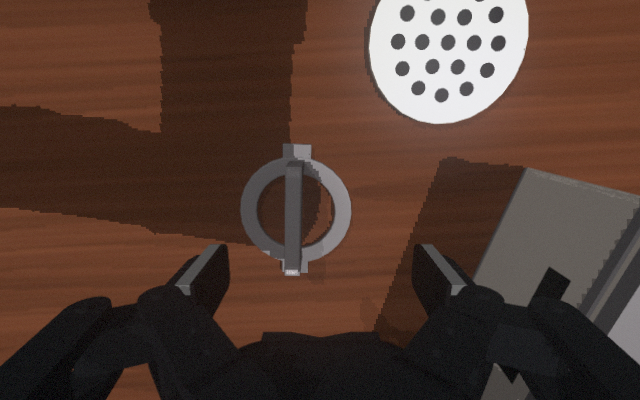

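The ring is nearly centred. Its annulus edges are (241,209) and (351,209), the bar's top face runs from (294,163) to (292,270), and the far ear is at (297,144).

```bash
python3 - <<'E'
from rel import *; from go import shift
c=cap("wrist")
A=ray(c,[(241,209),(351,209),(297,145)],6)[:,:2]; B=ray(c,[(294,163),(292,270)],38)[:,:2]
print("annulus edges",A.round(1).tolist(),"mid",A[:2].mean(0),np.hypot(*(A[1]-A[0])))
print("bar",B.round(1).tolist(),"mid",B.mean(0),"len",np.hypot(*(B[1]-B[0])),"ang",np.degrees(np.arctan2(*(B[0]-B[1])[::-1])))
m=B.mean(0); shift([m[0],m[1],184])
c["T"]; 
S=np.array([0,0]); 
# seat rim from earlier picture w4 not needed
E
```

```text
annulus edges [[437.9, -374.2], [443.1, -270.9], [381.1, -317.4]] mid [ 440.51524602 -322.55081345] 103.41729471710265
bar [[392.2, -318.2], [486.4, -326.9]] mid [ 439.30287734 -322.55892277] len 94.64671926082922 ang 174.75263507261045
t 14.12 pos [ 421.  -297.7  312. ] rot [-180.      0.    177.12] w 85.4 tool units [-0.78 -0.96  5.12]
```

```bash
python3 -m handwheel '0 0 0 -0.81 -0.96 0 0;0 0 0.35 0 0 1 0;0 0 0 0 0 1 0;0 0 0 0 0 1 0;0 0 0 0 0 1 0;0 0 0 0 0 0.8 0;0 0 0 0 0 0.35 0;0 0 0 0 0 0 0' 60| grep -E "pos|rot|force"
python3 -m handwheel '0 0 0 0 0 0 255;0 0 0 0 0 0 255;0 0 0 0 0 0 255;0 0 0 0 0 0 255;0 0 0 0 0 0 255;0 0 0 0 0 0 255' 60
python3 -m handwheel '0 0 0 0 0 -0.3 255;0 0 0 0 0 -1 255;0 0 0 0 0 -1 255;0 0 0 0 0 -1 255;0 0 0 0 0 -1 255;0 0 0 0 0 -1 255;0 0 0 0 0 -1 255;0 0 0 0 0 -1 255;0 0 0 0 0 0 255' 60
python3 - <<'E'
from rel import *; from go import shift
shift([545,-57.5,365])
c=cap("wrist"); save(c,"w6.png")
E
```

```text
tool_pos: [440.1, -322.6, 183.1]
ee_rot: [-180.0, -0.0, 175.0]
wrist_force: [0.5, 0.0, 0.6]
gripper_force: 0.0
time: 15.88
tool_pos: [440.0, -323.0, 183.6]
ee_rot: [-180.0, 0.0, 175.0]
wrist_force: [-0.3, -0.1, 2.5]
gripper_width: 13.1
gripper_force: 59.1
time: 17.0
tool_pos: [439.9, -323.1, 368.1]
ee_rot: [-179.9, 0.2, 175.0]
wrist_force: [1.0, -0.7, -0.9]
gripper_width: 13.3
gripper_force: 58.7
t 17.0 pos [ 439.9 -323.1  368.1] rot [-179.92    0.2   174.98] w 13.3 tool units [-3.26 10.95  0.12]
```

View pics/w6.png

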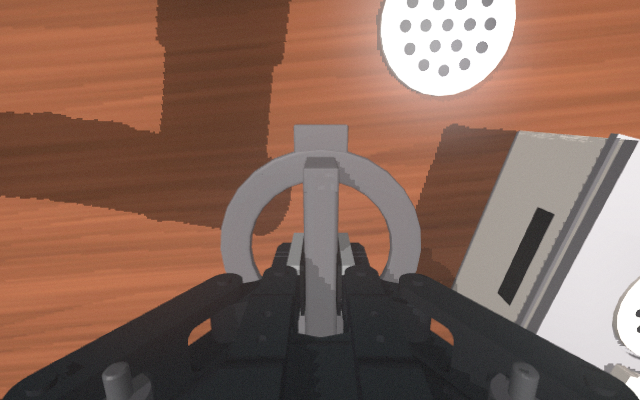

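The ring is held by the bar. The far ear's end edge is (294,125)–(347,125), and the annulus edges are (221,243) and (421,243). I'll check its centre in the tool frame and refine the port centre from the seat rim in w4.

```bash
python3 - <<'E'
from rel import *
c=cap("wrist"); s=env.state(); M=R.from_euler("xyz",s["ee_rot"],degrees=True)
T=np.array(s["tool_pos"])
def tool(P): return M.inv().apply(P-T).round(1)
z=T[2]-183.6
print("ear end",tool(ray(c,[(294,125),(347,125)],z+5)).tolist(),"annulus",tool(ray(c,[(221,243),(421,243)],z+6)).tolist(),"bar end",tool(ray(c,[(304,168),(338,168)],z+38)).tolist())
# port from w4: same camera mount, pose then
M4=R.from_euler("xyz",[-179.98,.03,-109.7],degrees=True); T4=np.array([565.8,3.1,392.2])
Rc=M.inv().as_matrix()@c["T"][:3,:3]; oc=M.inv().apply(c["T"][:3,3]-T)
c4=dict(c); c4["T"]=np.eye(4); c4["T"][:3,:3]=M4.as_matrix()@Rc; c4["T"][:3,3]=T4+M4.apply(oc)
Q=ray(c4,[(258,115),(386,115),(321,46),(321,181)],130); print(Q.round(1).tolist(),"rel",rel(Q).tolist(),"cx,cy",Q[:2].mean(0),Q[2:].mean(0))
E
```

```text
ear end [[59.7, -13.3, 178.6], [59.8, 11.7, 178.6]] annulus [[-0.0, -52.5, 177.6], [0.1, 51.5, 177.6]] bar end [[45.0, -7.0, 145.6], [45.0, 5.9, 145.6]]
[[588.2, -72.6, 130.0], [500.1, -41.1, 130.0], [529.4, -100.3, 130.0], [561.4, -10.6, 130.0]] rel [[45.8, 0.4], [-47.8, 0.4], [-0.3, -45.5], [-0.3, 49.7]] cx,cy [544.18453474 -56.81259886 130.        ] [545.4310401  -55.44216217 130.        ]
```

```bash
python3 - <<'E'
from rel import *
t=cap("top"); im=cv2.imread("pics/top0.png")[:,:,::-1]
hsv=cv2.cvtColor(np.ascontiguousarray(im),cv2.COLOR_RGB2HSV); m=((hsv[:,:,1]<70)&(hsv[:,:,2]>110)).astype(np.uint8)
m[:, :398]=0; m[:,440:]=0; m[:200]=0; m[248:]=0
ys,xs=np.nonzero(m); print(xs.min(),xs.max(),ys.min(),ys.max(),m.sum())
col=m[:,410:424]; r=np.nonzero(col.sum(1)>=3)[0]; print("ear rows",r.min(),r.max())
print("ears",ray(t,[(418,r.min()-.5),(416.5,r.max()+.5)],5).round(1)[:,:2].tolist())
row=m[218:232]; q=np.nonzero(row.sum(0)>=3)[0]; print("annulus",ray(t,[(q.min()-.5,224),(q.max()+.5,224)],6).round(1)[:,:2].tolist())
# hanging ring in side and top now
s=cap("side"); save(s,"s2.png"); cv2.imwrite("pics/s2c.png",cv2.resize(s["frame"][200:400,260:500],None,fx=3,fy=3)[:,:,::-1])
E
```

```text
402 431 206 243 584
ear rows 206 242
ears [[506.3, -329.0], [376.8, -320.9]]
annulus [[442.0, -269.0], [440.8, -375.3]]
```

View pics/s2c.png

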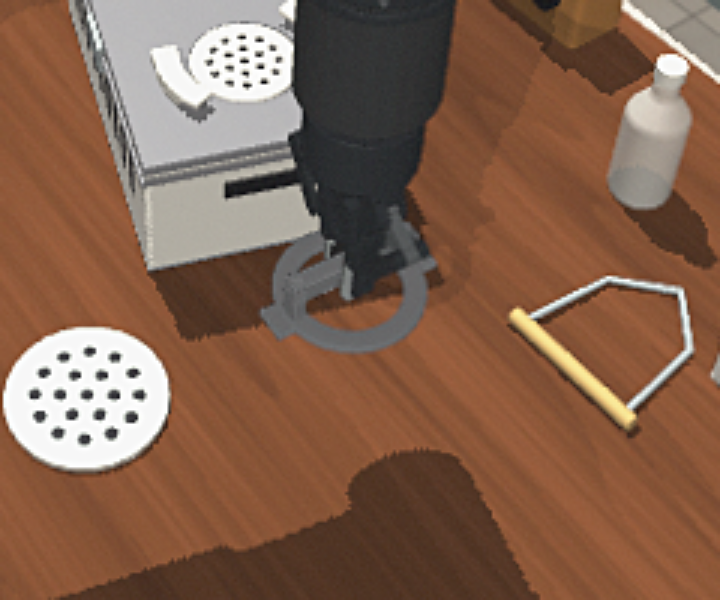

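```bash
python3 -m handwheel '0 0 -1 0 0 0 255;0 0 -1 0 0 0 255;0 0 -1 0 0 0 255;0 0 -1 0 0 0 255;0 0 -1 0 0 0 255;0 0 -1 0 0 0 255;0 0 -1 0 0 0 255;0 0 -1 0 0 0 255;0 0 -1 0 0 0 255;0 0 -1 0 0 0 255;0 0 -1 0 0 0 255;0 0 -1 0 0 0 255'| grep -E "pos|rot|force"
python3 -m handwheel '0 0 -0.55 0 0 0 255;0 0 0 0 0 0 255'| grep -E "rot|force"
python3 - <<'E'
from go import *
shift([543.6,-59.2,330])
E
```

```text
tool_pos: [439.8, -322.9, 364.5]
ee_rot: [179.9, -0.0, -112.8]
wrist_force: [0.1, 0.1, -1.1]
gripper_force: 58.7
ee_rot: [179.9, 0.0, -109.7]
wrist_force: [-0.9, -0.0, -0.9]
gripper_force: 58.7
t 18.95 pos [ 439.8 -322.9  364.7] rot [ 179.9     0.   -109.74] w 12.7 tool units [-11.33  -0.35   1.39]
```

```bash
python3 -m handwheel '0 0 0 -0.6 0 0 255;0 0 0 -1 -0.05 0 255;0 0 0 -1 -0.05 0 255;0 0 0 -1 -0.05 0 255;0 0 0 -1 -0.05 0 255;0 0 0 -1 -0.05 0 255;0 0 0 -1 -0.05 0 255;0 0 0 -1 -0.05 0 255;0 0 0 -1 0 0 255;0 0 0 -1 0 0 255;0 0 0 -1 0 0.4 255;0 0 0 -0.6 0 0.4 255'| grep -E "pos|rot|force"
python3 -m handwheel '0 0 0 -0.13 0 0 255;0 0 0 0 0 0 255;0 0 0 0 0 0 255'| grep -E "pos|force"
python3 - <<'E'
from go import *
shift([543.6,-59.2,320])
c=cap("wrist"); save(c,"w7.png")
E
```

```text
tool_pos: [542.7, -60.7, 345.1]
ee_rot: [180.0, 0.0, -109.7]
wrist_force: [0.5, -0.7, -1.4]
gripper_force: 58.7
tool_pos: [543.5, -59.8, 346.3]
wrist_force: [0.2, -0.8, -1.2]
gripper_force: 58.7
t 20.82 pos [543.5 -59.8 346.3] rot [-1.7995e+02  1.0000e-02 -1.0976e+02] w 13.2 tool units [-0.02  0.01  1.05]
```

View pics/w7.png

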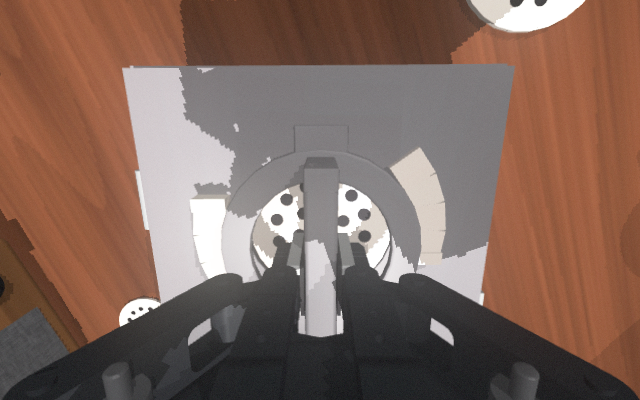

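The ring hangs 33 mm above the port. Catch_b's end has its inner corner at (390,166) and its outer corner at (418,147), so I can compare it directly with the ring.

```bash
python3 - <<'E'
from rel import *
c=cap("wrist"); P=rel(ray(c,[(390,166),(418,147)],143.5)); a=np.radians(224)
E=np.array([[56*np.cos(a),56*np.sin(a)],[76*np.cos(a),76*np.sin(a)]]); print(P.tolist(),E.round(1).tolist(),"port(wrist-seen) offset",(P-E).mean(0))
Q=rel(ray(c,[(294,125),(348,125),(222,243),(421,243)],346.3-183.6+5)); print("ring ear/annulus",Q.tolist())
E
```

```text
[[-38.4, -41.1], [-53.3, -51.7]] [[-40.3, -38.9], [-54.7, -52.8]] port(wrist-seen) offset [ 1.62642682 -0.55254755]
ring ear/annulus [[13.2, -64.5], [-12.1, -64.5], [51.9, -4.9], [-51.3, -4.8]]
```

```bash
python3 -m handwheel '0 0 0 0 0 0.3 255;0 0 0 0 0 0.3 255;0 0 0 0 0 0.3 255;0 0 0 0 0 0.1 255;0 0 0 0 0 0 255'| grep -E "pos|rot|force"
python3 -m handwheel '0 0 0 0 0 0.1 255;0 0 0 0 0 0.05 255;0 0 0 0 0 0 255'| grep -E "pos|rot|force"
```

```text
tool_pos: [543.6, -59.3, 320.5]
ee_rot: [180.0, -0.0, -109.7]
wrist_force: [0.3, 0.0, -0.3]
gripper_force: 58.7
tool_pos: [543.6, -59.3, 316.9]
ee_rot: [180.0, -0.0, -109.7]
wrist_force: [-0.1, 0.1, -1.1]
gripper_force: 58.7
```

Underside at about 133 mm, so already between the hooks with no contact force. Going down slowly.

```bash
for r in 1 ; do python3 -m handwheel '0 0 0 0 0 0.06 255;0 0 0 0 0 0 255'; python3 -m handwheel '0 0 0 0 0 0.04 255;0 0 0 0 0 0 255'; python3 -m handwheel '0 0 0 0 0 0.04 255;0 0 0 0 0 0 255';done| grep -E "pos|rot|wrist"
```

```text
tool_pos: [543.6, -59.3, 315.3]
ee_rot: [180.0, -0.0, -109.7]
wrist_force: [0.3, -0.5, -0.8]
tool_pos: [543.6, -59.2, 314.4]
ee_rot: [180.0, -0.0, -109.7]
wrist_force: [0.2, -0.0, 0.0]
tool_pos: [543.7, -59.2, 313.6]
ee_rot: [-180.0, 0.0, -109.7]
wrist_force: [0.4, -0.3, -0.1]
```

```bash
for r in 1 ; do python3 -m handwheel '0 0 0 0 0 0.03 255;0 0 0 0 0 0 255'; python3 -m handwheel '0 0 0 0 0 0.03 255;0 0 0 0 0 0 255'; done| grep -E "pos|rot|wrist"
```

```text
tool_pos: [543.6, -59.3, 313.6]
ee_rot: [-179.9, 0.0, -109.7]
wrist_force: [-2.8, 1.7, 5.8]
tool_pos: [543.6, -59.3, 313.6]
ee_rot: [-179.9, 0.0, -109.7]
wrist_force: [-3.4, 1.6, 8.0]
```

Contact came at TCP z 313.6, exactly the height predicted for the ring flat on the roof. Now the clockwise turn, tool z +, with a small y compensation so the ring's centre stays put.

```bash
python3 -m handwheel '0 0 0 0 0 -0.03 255;0 0 0 0 0 0 255;0 0 0.5 0 0 0 255;0 0 1 0 0.01 0 255;0 0 1 0 0.01 0 255;0 0 1 0 0.01 0 255;0 0 1 0 0.01 0 255'| grep -E "pos|rot|force"
python3 - <<'E'
from h import *
s=env.state(); print(s["time"],s["wrist_torque"].round(2))
E
python3 -m handwheel '0 0 1 0 0.01 0 255;0 0 1 0 0.01 0 255;0 0 1 0 0.01 0 255;0 0 1 0 0.01 0 255;0 0 1 0 0.01 0 255;0 0 1 0 0.01 0 255;0 0 1 0 0.01 0 255'| grep -E "pos|rot|force"
python3 - <<'E'
from h import *
s=env.state(); print(s["wrist_torque"].round(2),s["joints"].round(1))
E
```

```text
tool_pos: [543.1, -58.8, 313.6]
ee_rot: [-179.9, 0.1, -136.9]
wrist_force: [-0.2, -0.1, 4.8]
gripper_force: 59.5
24.05 [0.01 0.04 0.16]
tool_pos: [542.4, -57.3, 313.6]
ee_rot: [-180.0, 0.1, -178.9]
wrist_force: [-0.3, -0.4, 4.7]
gripper_force: 59.5
[-0.02  0.07  0.14] [ 1.51e+01 -5.60e+00 -1.24e+01  1.00e-01 -8.31e+01 -1.04e+02]
```

```bash
(python3 -m handwheel '0 0 1 0 0.01 0 255;0 0 1 0 0.01 0 255;0 0 0.5 0 0.01 0 255;0 0 0 0 0 0 255'; python3 -c "
from h import *
print(env.state()['wrist_torque'].round(2))"; python3 -m handwheel '0 0 0.4 0 0 0 255;0 0 0 0 0 0 255';  python3 -c "
from h import *
print(env.state()['wrist_torque'].round(2))"; python3 -m handwheel '0 0 0.4 0 0 0 255;0 0 0 0 0 0 255';  python3 -c "
from h import *
print(env.state()['wrist_torque'].round(2))")| grep -E "pos|rot|force|^\["
```

```text
tool_pos: [542.4, -56.6, 313.6]
ee_rot: [180.0, 0.1, 166.3]
wrist_force: [0.3, -0.7, 5.5]
gripper_force: 59.5
[-0.06  0.04 -0.13]
tool_pos: [542.4, -56.5, 313.6]
ee_rot: [180.0, 0.1, 163.9]
wrist_force: [-0.2, -0.0, 6.5]
gripper_force: 59.5
[ 0.04  0.03 -0.04]
tool_pos: [542.4, -56.6, 313.6]
ee_rot: [180.0, 0.1, 161.5]
wrist_force: [0.1, -0.3, 6.1]
gripper_force: 59.5
[ 0.03  0.07 -0.07]
```

```bash
(for i in 1; do python3 -m handwheel '0 0 0.2 0 0 0 255;0 0 0 0 0 0 255'; python3 -c "
from h import *
print(env.state()['wrist_torque'].round(2))"; python3 -m handwheel '0 0 0.2 0 0 0 255;0 0 0 0 0 0 255';  python3 -c "
from h import *
print(env.state()['wrist_torque'].round(2))"; python3 -m handwheel '0 0 0.2 0 0 0 255;0 0 0 0 0 0 255';  python3 -c "
from h import *
print(env.state()['wrist_torque'].round(2))";done)| grep -E "rot|wrist|^\["
```

```text
ee_rot: [180.0, 0.1, 160.3]
wrist_force: [0.3, -0.8, 5.4]
[-0.03  0.04  0.04]
ee_rot: [180.0, 0.1, 159.2]
wrist_force: [0.6, 0.2, 4.8]
[ 0.2  -0.18  0.6 ]
ee_rot: [180.0, 0.1, 158.1]
wrist_force: [0.8, 0.8, 6.2]
[ 0.09 -0.21  1.21]
```

The torque climbs steeply past 160.3° (1.2 N·m), so the ring is against the stops. I'll ease off, open and retreat upward.

```bash
python3 -m handwheel '0 0 -0.2 0 0 0 255;0 0 0 0 0 0 150;0 0 0 0 0 0 150;0 0 0 0 0 0 150;0 0 0 0 0 0 150'| grep -E "pos|width|force"
python3 -m handwheel '0 0 0 0 0 -0.3 150;0 0 0 0 0 -1 150;0 0 0 0 0 -1 150;0 0 0 0 0 -1 150;0 0 0 0 0 -1 150;0 0 0 0 0 0 150'| grep -E "pos|width|force"
python3 - <<'E'
from rel import *
c=cap("wrist"); save(c,"w8.png")
E
```

```text
tool_pos: [542.1, -56.5, 312.5]
wrist_force: [0.0, -0.2, 0.3]
gripper_width: 35.4
gripper_force: 0.0
tool_pos: [542.1, -56.6, 423.3]
wrist_force: [-0.3, -0.5, -0.2]
gripper_width: 35.3
gripper_force: 0.0
```

View pics/w8.png

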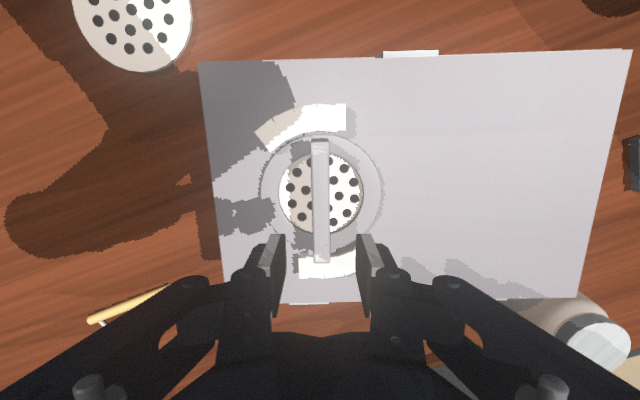

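The ring lies over the seated disk, with its bar from (319,142) to (322,262) along the port's x. Both ears are hidden under the white catches at (310,120) and (330,265), and the gripper is clear. Handing in.

```bash
python3 -c "
from station import env
print(env.state()['time'], env.finish_job())"
```

```text
the job is handed in; nothing more can be done
28.1 None
```

The port is closed and the job was handed in at 28.1 s: the vent disk is seated in the port, the lock ring is turned to its stops with both ears under the catches, and the gripper is clear; the handover returned no verdict, so this rests on the last wrist picture and the force readings.

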